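Unhook the spice stand's upper tray from its keyhole hanger and fit it on the post

ROBOT

A 6-joint arm with a two-finger parallel gripper is mounted at the origin on a cart in front of the work surface, level with it; the furniture and walls round the work are solid. World frame = base frame: x ahead of the robot, y to its left, z up, the work surface at z = 0. Lengths are in m, angles in rad, forces in N, time in s.
With the tool pointing down it reaches from about 0.35 to 0.975 m from the base axis. Payload 4.9 kg.
Tool frame: the origin (TCP) lies on the mounting face of the last link; the fingertips stand 173 mm ahead of it and the grasp point (between the pads) lies ctrl.pinch_z ahead of it (ctrl.pinch_z is the distance from the TCP to the grasp point, in m); z points along the fingers, y is the line along which they close (so a half turn about z gives the same grasp; the last joint's range is limited). The gripper opens to 85 mm and grips with 20 to 120 N. Pads are 22 mm wide; open, the fingers measure 114 mm over their backs; the gripper's body (76 mm by 85 mm) begins 54 mm behind the grasp point. The pads swing forward as they close: fully open they stand 13 mm farther back than shut.
Start: joints at [-1.334, 0.053, 1.613, -0, 1.476, -0.119], TCP at [0.218, -0.586, 0.405] pointing down, gripper open.
Joint ranges: [-3.01, 3.01], [-1.01, 2.22], [0.06, 2.58], [-1.02, 4.17], [0.09, 2.62], [-3.14, 3.14]. Speed limits (rad/s): [2.57, 2.57, 3.14, 3.14, 3.14, 3.14].

INTERFACE

Orientations are given as a rotation vector (axis times angle).
In Python, from station import telemetry, eyes, ctrl gives the robot as it stands.
- The arm moves only by the tool apply_moves, never from a script. Its argument "plan" is a list of rows, each a list of 5 numbers: the finger opening in m, from 0 to 0.0854, then the shift along the tool's x, y, z in m, then the turn about the tool's z in rad. In form: [[jaw, x, y, z, roll], ...]. A call has 1 to 12 rows; each row is the pose to reach, as a shift and turn from the pose commanded when the call began, along the tool's axes at that moment; what a row does not reach only later rows make up. A row lasts 1/12 s, in which the tool goes at most 41.7 mm and 7.16 degrees, less where a joint would pass 70% of its speed; a pose out of reach is approached as far as the arm can. A call with a gripper value outside its range is refused whole. The fingers move at their own pace and stop on an object; "newtons" is the grip in N (left out, the last holds). Time passes only in rows, so rows that repeat a pose let the fingers close. It gives the time, the measured TCP pose, the force, the opening and the grip force at its end, in the units of the state.
- telemetry.get_obs(): the state, without advancing time (a new reading comes with each control period).
- eyes.get_image(name): name is "scene" or "top" or "wrist"; returns a dict with "img" (420x560x3 uint8, blue, green, red), "range_z" (420x560 float32, m along the optical axis (not along the pixel's ray), 0 where there is no reading), "K" (3x3 intrinsics, pixels), "pose" (4x4, takes a point from camera to world coordinates); the wrist camera has in their place "hand_eye" (4x4, takes a point from camera to tool coordinates, whose origin is the TCP and whose axes are the flange's). Camera axes: x right, y down, z forward; pixel columns grow to the right and rows downward; lengths in m; the calibration is good to about 2 mm. A picture is of the moment at which its call begins: read the wrist's pose just before it.
- ctrl.finish_job(): hands the job in; it is judged then, once.
Trained networks look in a picture, given as the dict that the camera call returned (one of the last four; its "shot" number tells which), for a name from the list of things; names that differ only in an ending like _2 or _b are one class to them, and where a whole thing is asked for, a point or a joint stands for the part that bears it (a point fixed in the world has none). Each returns a list of dicts, best first, with "confidence" (0 to 1); they miss things now and then, are a little off and sometimes report something else, mostly with a low value. They report only what shows in the picture. A call takes as long as a camera call.
- eyes.search_frame(thing, picture): "box" ([left, top, right, bottom] in pixels, round what is visible of it).
- eyes.outline_of(thing, picture): "region" (420x560 bool, what is visible of it) and "box" ([left, top, right, bottom] in pixels, round what is visible of it).
- eyes.tip_of(thing, picture): "point" ([column, row] in pixels: a listed point, or the origin of a listed thing).
The state is a dict: "t": time; "q": joint angles; "dq": joint speeds; "effort": joint torques, N m; "tool_pos": TCP position; "tool_rot": TCP orientation; "contact_force": force on the tool from outside, world axes, zero at the start; "wrist_torque": the same for the moment, N m; "opening": finger opening in m; "grip_force": force on a finger pad.
Only numpy, scipy, OpenCV 4.12 (cv2) and the standard library are available. Lean on these libraries where they do the work, as an engineer would, in place of code of your own. Each camera call takes 0.05 s, during which the arm holds its last target. There are 200 camera calls.

TASK

The round wooden tray hangs on the sloping blue rack by its keyhole slot, on one headed brass stud. Slide it up the slope until the stud's head stands in the wide end of the slot, lift it free, and put it level on the spice stand with the wide end of the slot over the brass post, all the way down on the post's shoulder, handle side up. Do not drop the tray, and leave the other things standing where they are.

Things in the scene. Friction and masses are not known exactly. Their poses are not given: they have to be found in the camera images.
- tray: Loose round tray of light wood: flat disc, diameter 160, 8 thick, about 0.18 kg. Origin: disc centre, on the underside. z square out of the face with the handle; +x from the centre to the narrow end of its keyhole. Starts hung: underside flat on the rack's slope, +x up the slope, the stud's neck at the narrow end of the slot.
- tray_hole (a point): Centre of the keyhole's wide end, on the tray's underside (= tray origin), axes as the tray's. The keyhole goes right through the disc: a round wide hole of diameter 30 here, running into a slot 14 wide along tray +x that ends 39 from here.
- tray_grip (a point): Middle of the tray's solid wooden block handle, at tray x = -48, y = 0, z = 30 (22 above the disc's upper face); axes as the tray's. The block is 46 long along x (x = -71 to -25), 16 wide along y, and reaches from z = 8 to z = 44. Grasp it here across the 16 mm width, fingers square to the tray's face.
- stud: Brass stud fixed on the sloping panel. Origin: where its axis meets the panel. z along the stud, square out of the panel (35 deg from vertical, leaning down-slope); x up the slope; y level. Neck diameter 10 to z = 12, head diameter 22 from z = 12 to 17.5: passes the wide hole, not the slot. Hung, tray_hole is at stud x = -34; slid up 34 mm it is on the stud's axis. 4 mm play under the head.
- rack: Rack, fixed: blue panel, 200 along the slope, 190 wide, sloping 35 deg up towards the left (+y, seen from the robot), between two wooden cheeks; 216 wide overall, 168 deep, 137 high. Origin: centre of its footprint on the worktop; +x level, towards the higher end. Its yaw is 1.55 to 2.05 rad. It stands left or right of the spice stand.
- post_seat (a point): On the spice stand (fixed): centre of the top of the brass post's shoulder, diameter 64, on which the tray must rest, 115 above the worktop; z up. Above it a pin of diameter 24, straight for 31, then tapering to diameter 10 at its top, 43 above this point. It passes the wide hole with 3 to spare all round. The stand's wooden base: diameter 180, 15 high. Its yaw means nothing.
- salt_shaker: Bystander: salt shaker, diameter 44, 90 high, standing on the stand's base below the shoulder. Origin at the centre of its underside.
- balm_pot: Bystander: small white pot with a red lid, diameter 58, 50 high, standing on the stand's base. Origin at the centre of its underside.
- mug: Bystander: striped mug, 90 x 120, 88 high, at the left. Origin at the centre of its underside.
- pepper_mill: Bystander: dark wooden pepper mill, diameter 58, 170 high, at the left. Origin at the centre of its underside.

How it is judged:
On the way, in this order (a step that is already met when the one before it is completed fails the run):
1. the tray is slid up until its wide hole is round the stud (hole centre within 10 mm of the stud's foot) (distance between tray_hole and stud below 0.01 m).
2. the tray is lifted free of the rack (hole more than 60 mm from the stud's foot, nothing of the rack touched by the tray) (distance between tray_hole and stud above 0.06 m and contact force between tray and rack below 0.05 N), for 0.1 s.
At the end, for the whole second after the job is handed in: The tray lies at rest on the post's shoulder, pin through its wide hole: hole centre within 8 mm of the post's axis, underside within 4 mm of the shoulder's height, handle side up and level within 4 degrees (0.07 rad) (horizontal distance between tray_hole and post_seat below 0.008 m and z of tray_hole in the frame of post_seat between -0.004 and 0.004 m and angle between tray's own z axis and vertical below 0.07 rad and linear speed of tray below 0.02 m/s); the robot touches nothing.
It fails at once if the tray is dropped or falls (moves faster than 0.45 m/s while the fingers are not on it) (linear speed of tray above 0.45 m/s and contact force between tray and the fingers below 0.05 N).
It fails at once if the salt shaker is moved more than 30 mm or tipped more than 17 degrees (distance of salt_shaker from where it was at the start of the episode above 0.03 m or angle between salt_shaker's own z axis and vertical above 0.3 rad).
It fails at once if the red pot is moved more than 30 mm or tipped more than 17 degrees (distance of balm_pot from where it was at the start of the episode above 0.03 m or angle between balm_pot's own z axis and vertical above 0.3 rad).
It fails at once if the mug is moved more than 30 mm or tipped more than 17 degrees (distance of mug from where it was at the start of the episode above 0.03 m or angle between mug's own z axis and vertical above 0.3 rad).
It fails at once if the pepper mill is moved more than 30 mm or tipped more than 17 degrees (distance of pepper_mill from where it was at the start of the episode above 0.03 m or angle between pepper_mill's own z axis and vertical above 0.3 rad).
It also fails if it takes over 51 s, if anything falls off the work surface, if the arm or the gripper's body presses on something with over 40 N, if the wrist force passes 120 N, or if a joint passes its speed limit or range.

## Working session

There is one attempt and no reset: what is moved stays moved. The work goes in short steps, Python scripts to look and compute and a tool call to move; the robot and the scene stay as the last step left them, time stands still between calls to the robot, and variables do not carry over. Pictures are saved under pics/ and viewed, at most 10 in all, crops included, and the job is handed in when it is done.

Besides the shell and the picture viewer there is one more tool, called after "Request:" as name(argument=value, ...), one argument or row to a line, values as JSON. apply_moves: Moves the arm, as the interface text tells. Its arguments: {"type":"object","properties":{"plan":{"type":"array","items":{"type":"array","items":{"type":"number"}}},"newtons":{"type":"number"}},"required":["plan"]}

```bash
ls; mkdir -p pics; python3 - <<'E'
from station import telemetry, eyes, ctrl
import cv2,numpy as np
print(ctrl.pinch_z, telemetry.get_obs())
ims=[]
for n in ("scene","top"):
    p=eyes.get_image(n); ims.append(p["img"]); print(n,p["K"].tolist(),p["pose"].round(3).tolist())
    K=p["K"];T=p["pose"]
    for th in ("tray","tray_hole","tray_grip","stud","rack","post_seat","salt_shaker","balm_pot","mug","pepper_mill"):
        try: r=eyes.tip_of(th,p)
        except Exception as e: print(th,e);continue
        if r:
            u,v=r[0]["point"]; z=p["range_z"][int(round(v)),int(round(u))]
            w=T@np.r_[np.linalg.inv(K)@[u,v,1]*z,1]
            print(th,round(r[0]["confidence"],2),round(u),round(v),w[:3].round(3))
cv2.imwrite("pics/a.png",cv2.resize(np.vstack(ims),None,fx=.71,fy=.71))
E
```

```text
pics
0.1547 {'t': 0.0, 'q': array([-1.33403387e+00,  5.33652616e-02,  1.61432144e+00, -3.18448637e-05,
        1.47599518e+00, -1.19013002e-01]), 'dq': array([ 0.00063048, -0.0003041 ,  0.00122456,  0.00122274,  0.00049243,
       -0.00115806]), 'effort': array([ 7.16131854e-04, -3.93684232e+01, -3.70174313e+01,  3.51254403e-05,
        7.16331677e-03,  4.32437488e-06]), 'tool_pos': array([ 0.21762316, -0.58559575,  0.40344104]), 'tool_rot': array([-3.08996553e+00, -5.55544054e-01,  2.42645516e-04]), 'contact_force': array([ 0.0846629, -0.1407623,  0.8416102]), 'wrist_torque': array([-0.01071977, -0.05445883,  0.01572825]), 'grip_force': 0.0, 'opening': 0.08551695376721709}
scene [[508.175530614599, 0.0, 284.4180499852127], [0.0, 508.175530614599, 208.3238391628362], [0.0, 0.0, 1.0]] [[-0.28, -0.559, 0.78, -0.494], [-0.96, 0.175, -0.219, 0.343], [-0.014, -0.811, -0.586, 0.894], [0.0, 0.0, 0.0, 1.0]]
tray 0.72 366 205 [0.153 0.014 0.384]
tray_hole 0.66 366 202 [0.152 0.015 0.391]
tray_grip 0.8 385 203 [ 0.535 -0.236  0.076]
stud 0.17 235 217 [0.531 0.185 0.126]
rack 0.97 366 225 [ 0.432 -0.133  0.102]
salt_shaker 0.72 220 239 [0.57  0.224 0.033]
balm_pot 0.65 256 255 [0.477 0.148 0.036]
mug 0.59 152 287 [0.434 0.414 0.038]
pepper_mill 0.7 153 251 [0.521 0.397 0.075]
top [[495.99474082519555, 0.0, 279.68284060937214], [0.0, 495.99474082519555, 208.7993047700481], [0.0, 0.0, 1.0]] [[0.02, -0.982, 0.186, 0.26], [-1.0, -0.022, -0.005, 0.053], [0.009, -0.186, -0.983, 1.49], [0.0, 0.0, 0.0, 1.0]]
tray 0.84 362 207 [ 0.54  -0.193  0.072]
tray_hole 0.71 360 209 [ 0.53  -0.186  0.079]
tray_grip 0.84 380 206 [ 0.539 -0.24   0.095]
stud 0.49 349 208 [ 0.527 -0.151  0.108]
rack 0.77 355 211 [ 0.522 -0.17   0.097]
post_seat 0.92 232 201 [0.534 0.18  0.147]
salt_shaker 0.66 222 194 [0.568 0.217 0.068]
balm_pot 0.66 250 219 [0.497 0.133 0.061]
mug 0.79 161 226 [0.478 0.403 0.011]
pepper_mill 0.91 164 180 [0.609 0.39  0.061]
```

View pics/a.png

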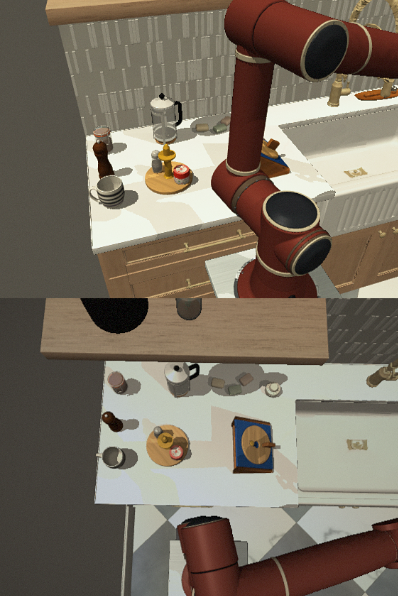

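The top view shows the rack at about (255,445) in the lower half, with the tray handle to the right (−y, down-slope), and the stand at about (167,445). The tool always stays vertical, so I'll grip the handle 35° off square and level the tray afterwards. Next I'll fit the geometry.

```bash
cat > h.py <<'E'
from station import telemetry, eyes, ctrl
import cv2,numpy as np
from scipy.spatial.transform import Rotation as R
def cloud(p,T,mask=None):
    z=p["range_z"]; v,u=np.nonzero((z>0)&(np.ones_like(z,bool) if mask is None else mask))
    q=np.linalg.inv(p["K"])@np.vstack([u,v,np.ones_like(u)])*z[v,u]
    return (T[:3,:3]@q).T+T[:3,3]
def shot(n):
    o=telemetry.get_obs(); p=eyes.get_image(n)
    if n=="wrist":
        W=np.eye(4);W[:3,:3]=R.from_rotvec(o["tool_rot"]).as_matrix();W[:3,3]=o["tool_pos"];T=W@p["hand_eye"]
    else: T=p["pose"]
    return p,T,o
def plane(P,n_it=400,tol=.003,seed=0):
    g=np.random.default_rng(seed);best=None
    for _ in range(n_it):
        a,b,c=P[g.choice(len(P),3,False)];n=np.cross(b-a,c-a);l=np.linalg.norm(n)
        if l<1e-6: continue
        n/=l;m=abs((P-a)@n)<tol
        if best is None or m.sum()>best.sum():best=m
    Q=P[best];c=Q.mean(0);n=np.linalg.svd(Q-c,full_matrices=False)[2][2];n*=np.sign(n[2])
    return c,n,best
def tray_pose(n):
    p,T,o=shot(n); r=eyes.outline_of("tray",p)[0]
    m=cv2.erode(r["region"].astype(np.uint8),np.ones((3,3)))>0
    P=cloud(p,T,m); c,nn,ins=plane(P)
    h=(P-c)@nn; H=P[(h>.020)&(h<.042)]; HT=P[(h>.031)&(h<.040)]
    # outer circle of the disc face
    ex=np.cross([1,0,0],nn);ex/=np.linalg.norm(ex);ey=np.cross(nn,ex)
    Pf=cloud(p,T,r["region"]);Pf=Pf[abs((Pf-c)@nn)<.004]
    (a,b),rad=cv2.minEnclosingCircle(np.c_[(Pf-c)@ex,(Pf-c)@ey].astype(np.float32))
    C=c+a*ex+b*ey
    print(n,"conf",round(r["confidence"],2),"n",nn.round(3),"tilt",round(np.degrees(np.arccos(nn[2])),1),"disc top ctr",C.round(4),"rad",round(rad,4))
    if len(HT): print(" handle top ctr",HT.mean(0).round(4),len(HT),"h",((HT-c)@nn).mean().round(4))
    return C,nn,HT,p,T
E
python3 - <<'E'
from h import *
C,n,HT,p,T=tray_pose("top")
P=cloud(p,T)
r=eyes.outline_of("rack",p)[0]; Q=cloud(p,T,r["region"]);c,nn,i=plane(Q,tol=.003)
print("rack",c.round(3),nn.round(3),np.degrees(np.arccos(nn[2])),i.sum(),"yaw",np.arctan2(-nn[1],-nn[0]))
s=np.linalg.norm(P[:,:2]-[.534,.18],axis=1)<.06
for lo,hi in((.108,.122),(.135,.17)):
    S=P[s&(P[:,2]>lo)&(P[:,2]<hi)]; 
    if len(S):print(lo,len(S),S.mean(0).round(4),S.min(0).round(3),S.max(0).round(3))
I=p["img"];cv2.imwrite("pics/b.png",np.hstack([cv2.resize(I[150:260,180:290],(400,400)),cv2.resize(I[150:260,310:420],(400,400))]))
E
```

```text
top conf 0.65 n [ 0.021 -0.579  0.815] tilt 35.4 disc top ctr [ 0.538  -0.1919  0.0821] rad 0.0861
 handle top ctr [ 0.5412 -0.2427  0.0894] 50 h 0.0355
rack [ 0.537 -0.167  0.089] [ 0.022 -0.572  0.82 ] 34.92592262851651 1540 yaw 1.6096472892095555
0.108 319 [0.5423 0.1813 0.1149] [0.511 0.151 0.108] [0.575 0.214 0.122]
0.135 62 [0.5413 0.1811 0.1517] [0.531 0.171 0.137] [0.553 0.193 0.163]
```

View pics/b.png

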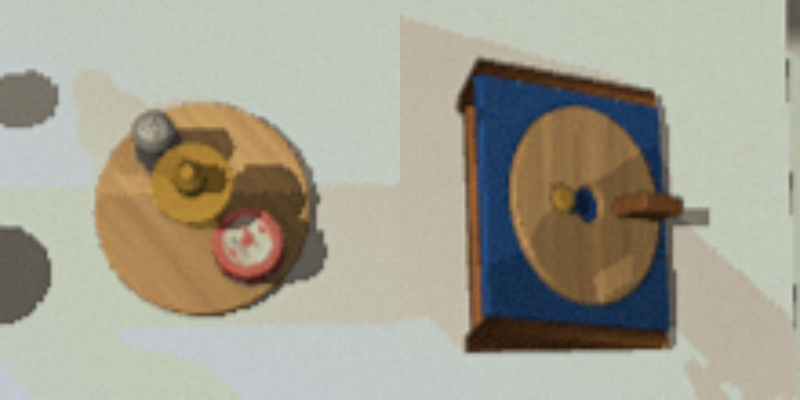

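The post is at about (0.543, 0.182). The tray is at about (0.538, −0.187) on the 35° slope with yaw 1.61, which matches the given sizes. Moving above the handle.

Request:
apply_moves(
  plan=[
    [0.085,0.421,-0.208,0.043,-1.253],
    [0.085,0.421,-0.208,0.043,-1.253],
    [0.085,0.421,-0.208,0.043,-1.253],
    [0.085,0.421,-0.208,0.043,-1.253],
    [0.085,0.421,-0.208,0.043,-1.253],
    [0.085,0.421,-0.208,0.043,-1.253],
    [0.085,0.421,-0.208,0.043,-1.253],
    [0.085,0.421,-0.208,0.043,-1.253],
    [0.085,0.421,-0.208,0.043,-1.253],
    [0.085,0.421,-0.208,0.043,-1.253],
    [0.085,0.421,-0.208,0.043,-1.253],
    [0.085,0.421,-0.208,0.043,-1.253],
  ],
  newtons=60,
)

```text
t: 2.25
tool_pos: [0.5423, -0.2404, 0.3612]
tool_rot: [-2.173, -2.268, -0.003]
contact_force: [-0.4, 0.6, -0.5]
opening: 0.0852
grip_force: 0.0
```

```bash
cat > see.py <<'E'
from h import *
import sys
o=telemetry.get_obs();M=R.from_rotvec(o["tool_rot"]).as_matrix()
print("t",round(o["t"],2),"q",o["q"].round(2),"pos",o["tool_pos"].round(4),"x",M[:,0].round(3),"y",M[:,1].round(3),"pinch",(o["tool_pos"]+M[:,2]*ctrl.pinch_z).round(4),"F",o["contact_force"].round(1),"open",round(o["opening"],4),"grip",round(o["grip_force"],1))
E
cat see.py - <<'E' > /tmp/a.py
C,n,HT,p,T=tray_pose("wrist")
cv2.imwrite("pics/c.png",p["img"])
r=eyes.tip_of("tray_grip",p)
for k in ("tray_grip","tray_hole","stud"):
    r=eyes.tip_of(k,p)
    if r: 
        u,v=r[0]["point"];z=p["range_z"][int(v),int(u)];print(k,round(r[0]["confidence"],2),r[0]["point"],(T@np.r_[np.linalg.inv(p["K"])@[u,v,1]*z,1])[:3].round(4))
if len(HT): print(HT.min(0),HT.max(0),np.median(HT,0))
E
PYTHONPATH=. python3 /tmp/a.py
```

```text
Traceback (most recent call last):
  File "h.py", line 1, in <module>
    from station import telemetry, eyes, ctrl
ModuleNotFoundError: No module named 'station'
```

```bash
cp /tmp/a.py a.py; python3 - <<'E'
exec(open('a.py').read())
E
```

```text
t 2.25 q [-0.54  0.01  1.73  0.    1.4  -0.59] pos [ 0.5423 -0.2404  0.3612] x [-0.043  0.999  0.002] y [0.999 0.043 0.001] pinch [ 0.5424 -0.2401  0.2065] F [-0.4  0.6 -0.5] open 0.0852 grip 0.0
wrist conf 0.72 n [ 0.02  -0.571  0.82 ] tilt 34.9 disc top ctr [ 0.5399 -0.1871  0.0838] rad 0.0802
 handle top ctr [ 0.5418 -0.2412  0.0889] 542 h 0.0352
tray_grip 0.96 [280.3, 202.7] [ 0.5416 -0.2297  0.0961]
tray_hole 0.72 [280.2, 141.7] [ 0.5397 -0.1851  0.0766]
stud 0.91 [280.4, 103.7] [ 0.5387 -0.157   0.1158]
[ 0.53350434 -0.2630271   0.07451408] [ 0.54956903 -0.22618172  0.09751269] [ 0.54194574 -0.23985443  0.09065615]
```

View pics/c.png

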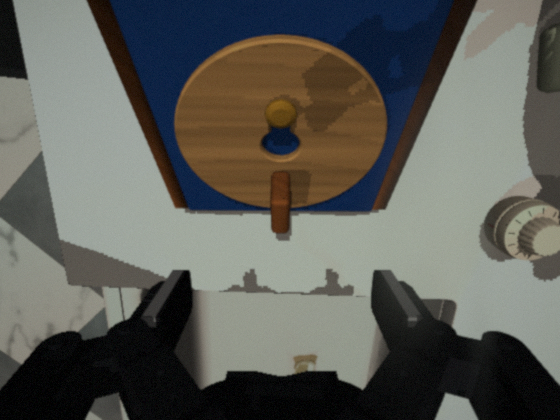

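The wrist view shows the tray centred at about (280,125), the stud head at (280,110) in the narrow slot end, and the handle at (280,203). The disc radius fits 80.2 mm at 34.9°, so the pinch target is about (0.5415, −0.239, 0.0795).

Request:
apply_moves(
  plan=[
    [0.085,0.001,-0.001,0.04,0],
    [0.085,0.001,-0.001,0.08,0],
    [0.085,0.001,-0.001,0.11,0],
    [0.085,0.001,-0.001,0.127,0],
    [0.085,0.001,-0.001,0.127,0],
    [0.0,0.001,-0.001,0.127,0],
    [0.0,0.001,-0.001,0.127,0],
    [0.0,0.001,-0.001,0.127,0],
    [0.0,0.001,-0.001,0.127,0],
    [0.0,0.001,-0.001,0.127,0],
    [0.0,0.001,-0.001,0.127,0],
    [0.0,0.001,-0.001,0.127,0],
  ],
  newtons=80,
)

```text
t: 3.55
tool_pos: [0.5395, -0.2435, 0.2364]
tool_rot: [2.177, 2.261, 0.001]
contact_force: [0.5, 0.8, 6.0]
opening: 0.0147
grip_force: 81.2
```

```bash
python3 - <<'E'
exec(open('see.py').read())
C,n,HT,p,T=tray_pose("wrist")
E
```

```text
t 3.55 q [-0.55  0.14  1.82  0.    1.18 -0.59] pos [ 0.5395 -0.2435  0.2364] x [-0.038  0.999 -0.002] y [0.999 0.038 0.003] pinch [ 0.5399 -0.2438  0.0817] F [0.5 0.8 6. ] open 0.0147 grip 81.2
wrist conf 0.66 n [ 0.02  -0.573  0.819] tilt 35.0 disc top ctr [ 0.5386 -0.1873  0.0836] rad 0.0802
 handle top ctr [ 0.5401 -0.2392  0.09  ] 1382 h 0.035
```

Request:
apply_moves(
  plan=[
    [0.0,0.0045,0,-0.0034,0],
    [0.0,0.009,0,-0.0068,0],
    [0.0,0.0137,0,-0.0102,0],
    [0.0,0.018,0,-0.0136,0],
    [0.0,0.0228,0,-0.017,0],
    [0.0,0.0273,0,-0.0203,0],
    [0.0,0.0273,0,-0.0203,0],
    [0.0,0.0273,0,-0.0203,0],
  ],
  newtons=80,
)

```text
t: 4.32
tool_pos: [0.538, -0.2157, 0.2561]
tool_rot: [2.178, 2.264, 0.001]
contact_force: [-1.5, -0.8, 6.5]
opening: 0.0151
grip_force: 81.4
```

```bash
python3 - <<'E'
exec(open('see.py').read())
C,n,HT,p,T=tray_pose("wrist")
cv2.imwrite("pics/d.png",p["img"])
E
```

```text
t 4.32 q [-0.51  0.08  1.84  0.    1.22 -0.55] pos [ 0.538  -0.2157  0.2561] x [-0.039  0.999  0.   ] y [0.999 0.039 0.001] pinch [ 0.5381 -0.2157  0.1014] F [-1.5 -0.8  6.5] open 0.0151 grip 81.4Traceback (most recent call last):
  File "<stdin>", line 2, in <module>
  File "h.py", line 24, in tray_pose
    p,T,o=shot(n); r=eyes.outline_of("tray",p)[0]
                     ~~~~~~~~~~~~~~~~~~~~~~~~~^^^
IndexError: list index out of range
```

```bash
python3 - <<'E'
exec(open('see.py').read())
p,T,o=shot("wrist"); cv2.imwrite("pics/d.png",p["img"])
try: C,n,HT,p,T=tray_pose("wrist")
except Exception as e: print(e)
E
```

```text
t 4.42 q [-0.51  0.08  1.84  0.    1.22 -0.55] pos [ 0.5381 -0.2158  0.256 ] x [-0.038  0.999  0.   ] y [0.999 0.038 0.001] pinch [ 0.5382 -0.2157  0.1013] F [-1.5 -1.   6.7] open 0.0145 grip 81.4
wrist conf 0.61 n [ 0.02  -0.573  0.819] tilt 35.0 disc top ctr [ 0.5383 -0.2048  0.0715] rad 0.1264
 handle top ctr [ 0.5383 -0.2109  0.1098] 1379 h 0.0349
```

View pics/d.png

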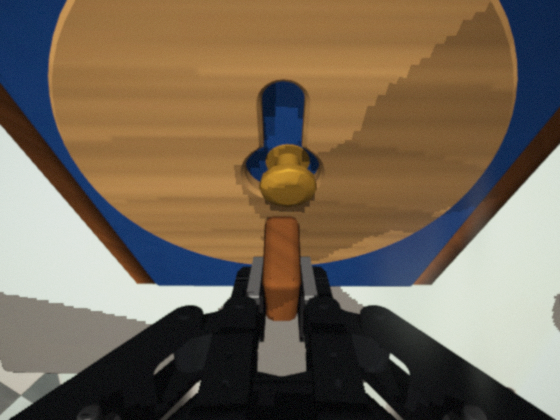

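The slide measured 34.5 mm. The head stands in the wide hole at about (288,186), with the hole centred near x = 283. Lifting along the stud axis with about 2 mm of sideways correction.

Request:
apply_moves(
  plan=[
    [0.0,0,0.002,0,0],
    [0.0,-0.005,0.002,-0.007,0],
    [0.0,-0.01,0.002,-0.0143,0],
    [0.0,-0.015,0.002,-0.0214,0],
    [0.0,-0.02,0.002,-0.0286,0],
    [0.0,-0.027,0.002,-0.0386,0],
    [0.0,-0.0344,0.002,-0.0492,0],
    [0.0,-0.0344,0.002,-0.065,0],
    [0.0,-0.0344,0.002,-0.085,0],
    [0.0,-0.0344,0.002,-0.105,0],
    [0.0,-0.0344,0.002,-0.12,0],
    [0.0,-0.0344,0.002,-0.12,0],
  ],
  newtons=110,
)

```text
t: 5.57
tool_pos: [0.5419, -0.2514, 0.3807]
tool_rot: [2.174, 2.257, 0.003]
contact_force: [0.8, -0.0, -1.0]
opening: 0.0144
grip_force: 107.4
```

```bash
python3 - <<'E'
exec(open('see.py').read())
try: C,n,HT,p,T=tray_pose("wrist")
except Exception as e: print(e)
try: C,n,HT,p,T=tray_pose("top")
except Exception as e: print(e)
E
```

```text
t 5.57 q [-0.56  0.    1.71  0.    1.43 -0.6 ] pos [ 0.5419 -0.2514  0.3807] x [-0.038  0.999 -0.005] y [0.999 0.038 0.007] pinch [ 0.5431 -0.2521  0.226 ] F [ 0.8 -0.  -1. ] open 0.0144 grip 107.4
wrist conf 0.88 n [ 0.016 -0.57   0.822] tilt 34.8 disc top ctr [ 0.5412 -0.1955  0.2276] rad 0.0807
 handle top ctr [ 0.5432 -0.2472  0.2344] 1323 h 0.035
top conf 0.92 n [ 0.019 -0.576  0.817] tilt 35.2 disc top ctr [ 0.5414 -0.1948  0.2244] rad 0.0813
 handle top ctr [ 0.544  -0.2392  0.2357] 4 h 0.0349
```

The tray is free and held at 35°. I'll carry it over the post.

Request:
apply_moves(
  plan=[
    [0.0,0.015,0.0006,0,0],
    [0.0,0.05,0.002,0,0],
    [0.0,0.088,0.0037,0,0],
    [0.0,0.126,0.0053,0,0],
    [0.0,0.164,0.0069,0,0],
    [0.0,0.202,0.0085,0,0],
    [0.0,0.24,0.0101,0,0],
    [0.0,0.278,0.0117,0,0],
    [0.0,0.316,0.0133,0,0],
    [0.0,0.35,0.0148,0,0],
    [0.0,0.368,0.0155,0,0],
    [0.0,0.375,0.0158,0,0],
  ],
  newtons=110,
)

```text
t: 6.77
tool_pos: [0.5415, 0.1283, 0.3735]
tool_rot: [-2.172, -2.266, 0.002]
contact_force: [0.2, -1.5, -2.4]
opening: 0.0142
grip_force: 107.3
```

Request:
apply_moves(
  plan=[
    [0.0,0,0,0,0],
    [0.0,0,0,0,0],
  ],
)

```text
t: 6.93
tool_pos: [0.5423, 0.125, 0.3741]
tool_rot: [-2.178, -2.263, 0.003]
contact_force: [0.4, -0.7, -2.2]
opening: 0.0144
grip_force: 107.3
```

```bash
python3 - <<'E'
exec(open('see.py').read())
for k in ("wrist","top"):
    try:
        C,n,HT,p,T=tray_pose(k); print("O",(C-.008*n).round(4))
        if k=="wrist": cv2.imwrite("pics/e.png",p["img"])
    except Exception as e: print(e)
E
```

```text
t 6.93 q [ 0.09 -0.09  1.8  -0.    1.43  0.05] pos [0.5423 0.125  0.3741] x [-0.039  0.999 -0.001] y [ 0.999  0.039 -0.002] pinch [0.5421 0.1249 0.2194] F [ 0.4 -0.7 -2.2] open 0.0144 grip 107.3
wrist conf 0.98 n [ 0.024 -0.573  0.819] tilt 35.0 disc top ctr [0.5406 0.1808 0.2208] rad 0.0803
 handle top ctr [0.5424 0.1297 0.2278] 1339 h 0.035
O [0.5404 0.1854 0.2143]
top conf 0.84 n [ 0.026 -0.573  0.819] tilt 35.0 disc top ctr [0.539  0.1926 0.2316] rad 0.0707
O [0.5388 0.1972 0.225 ]
```

View pics/e.png

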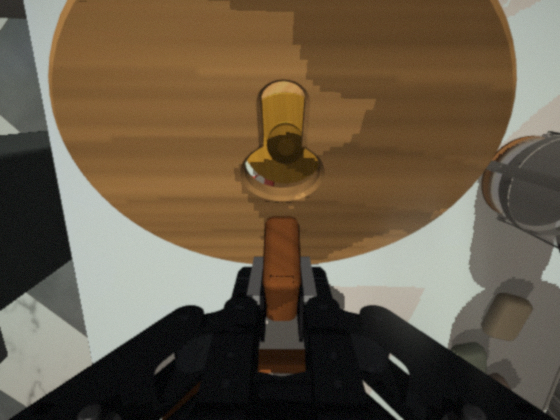

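The pin's top shows through the keyhole at (284,143). I'll measure it in the same camera frame as the tray.

```bash
python3 - <<'E'
from h import *
p,T,o=shot("wrist"); m=np.zeros((420,560),bool); m[80:200,240:325]=1
P=cloud(p,T,m)
for lo,hi in((.150,.163),(.135,.150),(.109,.122)):
    S=P[(P[:,2]>lo)&(P[:,2]<hi)]
    if len(S):print(lo,len(S),S.mean(0).round(4),S.min(0).round(4),S.max(0).round(4))
E
```

```text
0.15 758 [0.5427 0.1844 0.1547] [0.5335 0.1739 0.15  ] [0.5523 0.1936 0.1598]
0.135 409 [0.542  0.1858 0.1475] [0.5307 0.1724 0.1353] [0.5539 0.1958 0.15  ]
0.109 2887 [0.5417 0.1829 0.1146] [0.5164 0.152  0.1121] [0.5685 0.2154 0.1219]
```

Request:
apply_moves(
  plan=[
    [0.0,0,0.002,0.012,0],
    [0.0,0,0.002,0.025,0],
    [0.0,0,0.002,0.037,0],
    [0.0,0,0.002,0.046,0],
    [0.0,0,0.002,0.053,0],
    [0.0,0,0.002,0.059,0],
    [0.0,0,0.002,0.059,0],
  ],
  newtons=110,
)

```text
t: 7.77
tool_pos: [0.5444, 0.1249, 0.3146]
tool_rot: [-2.179, -2.263, 0.003]
contact_force: [-0.0, -0.8, -1.3]
opening: 0.0146
grip_force: 107.4
```

Request:
apply_moves(
  plan=[
    [0.0,0,0,0,0],
  ],
  newtons=60,
)

```text
t: 7.85
tool_pos: [0.5447, 0.1251, 0.3158]
tool_rot: [-2.179, -2.263, 0.0]
contact_force: [0.1, -0.0, -1.7]
opening: 0.0142
grip_force: 107.4
```

```bash
cat > b.py <<'E'
exec(open('see.py').read())
try:
    C,n,HT,p,T=tray_pose("wrist"); print("O",(C-.008*n).round(4))
except Exception as e: print(e); p=shot("wrist")[0]
E
python3 - <<'E'
exec(open('b.py').read())
E
```

```text
t 7.85 q [ 0.09 -0.03  1.85  0.    1.32  0.05] pos [0.5447 0.1251 0.3158] x [-0.038  0.999  0.   ] y [ 0.999  0.038 -0.   ] pinch [0.5446 0.1251 0.1611] F [ 0.1 -0.  -1.7] open 0.0142 grip 107.4
wrist conf 0.68 n [ 0.022 -0.574  0.819] tilt 35.0 disc top ctr [0.5433 0.1815 0.1629] rad 0.0804
 handle top ctr [0.5449 0.1296 0.1693] 1379 h 0.035
O [0.5431 0.186  0.1564]
```

The pin's tip is inside the hole with no contact. Now I'll lighten the grip in steps so the tray turns level about the pads, with the pin and shoulder as the stop.

Request:
apply_moves(
  plan=[
    [0.0,0,0,0,0],
    [0.0,0,0,0,0],
  ],
  newtons=50,
)

```text
t: 8.12
tool_pos: [0.5448, 0.1253, 0.3166]
tool_rot: [2.178, 2.263, 0.001]
contact_force: [-0.1, -0.5, -1.5]
opening: 0.0142
grip_force: 107.4
```

Request:
apply_moves(
  plan=[
    [0.0,0,0,0,0],
    [0.0,0,0,0,0],
  ],
  newtons=30,
)

```text
t: 8.28
tool_pos: [0.5447, 0.1252, 0.3163]
tool_rot: [2.179, 2.263, 0.001]
contact_force: [0.5, 0.5, -2.0]
opening: 0.0144
grip_force: 107.4
```

Request:
apply_moves(
  plan=[
    [0.0,0,0,0,0],
    [0.0,0,0,0,0],
  ],
  newtons=20,
)

```text
t: 8.45
tool_pos: [0.5447, 0.1252, 0.3161]
tool_rot: [2.179, 2.263, 0.0]
contact_force: [-0.4, 1.0, -1.0]
opening: 0.0141
grip_force: 107.4
```

```bash
python3 - <<'E'
exec(open('b.py').read())
E
```

```text
t 8.45 q [ 0.09 -0.03  1.85 -0.    1.32  0.05] pos [0.5447 0.1252 0.3161] x [-0.038  0.999 -0.   ] y [0.999 0.038 0.   ] pinch [0.5447 0.1252 0.1614] F [-0.4  1.  -1. ] open 0.0141 grip 107.4
wrist conf 0.61 n [ 0.022 -0.574  0.819] tilt 35.0 disc top ctr [0.5432 0.1815 0.1631] rad 0.0805
 handle top ctr [0.545  0.1299 0.1698] 1349 h 0.035
O [0.543  0.1861 0.1566]
```

Request:
apply_moves(
  plan=[
    [0.012,0,0,0,0],
    [0.012,0,0,0,0],
  ],
  newtons=40,
)

```text
t: 8.72
tool_pos: [0.5446, 0.1251, 0.316]
tool_rot: [-2.179, -2.263, -0.0]
contact_force: [0.7, -0.1, -0.9]
opening: 0.0147
grip_force: 107.4
```

Request:
apply_moves(
  plan=[
    [0.013,0,0,0,0],
    [0.013,0,0,0,0],
  ],
  newtons=20,
)

```text
t: 8.88
tool_pos: [0.5447, 0.1251, 0.316]
tool_rot: [-2.179, -2.263, -0.0]
contact_force: [0.5, -0.7, -1.9]
opening: 0.0144
grip_force: 107.4
```

```bash
python3 - <<'E'
exec(open('b.py').read())
E
```

```text
t 8.88 q [ 0.09 -0.03  1.85  0.    1.32  0.05] pos [0.5447 0.1251 0.316 ] x [-0.038  0.999  0.   ] y [ 0.999  0.038 -0.   ] pinch [0.5447 0.1251 0.1613] F [ 0.5 -0.7 -1.9] open 0.0144 grip 107.4
wrist conf 0.95 n [ 0.022 -0.574  0.819] tilt 35.0 disc top ctr [0.5432 0.1816 0.1632] rad 0.0801
 handle top ctr [0.5449 0.1299 0.1697] 1339 h 0.035
O [0.543  0.1861 0.1566]
```

Request:
apply_moves(
  plan=[
    [0.013,0,0,0.003,0],
    [0.013,0,0,0.005,0],
    [0.0145,0,0,0.005,0],
    [0.0145,0,0,0.005,0],
  ],
  newtons=20,
)

```text
t: 9.32
tool_pos: [0.5448, 0.1247, 0.3109]
tool_rot: [2.178, 2.262, -0.001]
contact_force: [1.2, -4.9, 0.5]
opening: 0.0148
grip_force: 71.0
```

Request:
apply_moves(
  plan=[
    [0.015,0,0,0,0],
    [0.015,0,0,0,0],
  ],
  newtons=20,
)

```text
t: 9.48
tool_pos: [0.5448, 0.1247, 0.3109]
tool_rot: [2.178, 2.262, -0.001]
contact_force: [2.0, -5.4, -0.2]
opening: 0.015
grip_force: 47.5
```

```bash
python3 - <<'E'
exec(open('b.py').read())
E
```

```text
t 9.48 q [ 0.09 -0.03  1.85 -0.    1.31  0.05] pos [0.5448 0.1247 0.3109] x [-0.038  0.999 -0.001] y [0.999 0.038 0.   ] pinch [0.5449 0.1245 0.1562] F [ 2.  -5.4 -0.2] open 0.015 grip 47.5
wrist conf 0.92 n [ 0.02  -0.572  0.82 ] tilt 34.9 disc top ctr [0.5435 0.181  0.1582] rad 0.0806
 handle top ctr [0.5451 0.129  0.1646] 1418 h 0.035
O [0.5434 0.1855 0.1516]
```

Request:
apply_moves(
  plan=[
    [0.0153,-0.001,0,0,0],
    [0.0153,-0.001,0,0,0],
    [0.0155,-0.001,0,0,0],
    [0.0155,-0.001,0,0,0],
  ],
)

```text
t: 9.92
tool_pos: [0.5445, 0.1242, 0.3106]
tool_rot: [-2.178, -2.263, 0.001]
contact_force: [1.1, -2.1, -1.7]
opening: 0.0155
grip_force: 23.8
```

```bash
python3 - <<'E'
exec(open('b.py').read())
E
```

```text
t 9.92 q [ 0.09 -0.03  1.86  0.    1.31  0.05] pos [0.5445 0.1242 0.3106] x [-0.038  0.999  0.   ] y [ 0.999  0.038 -0.001] pinch [0.5444 0.1243 0.1559] F [ 1.1 -2.1 -1.7] open 0.0155 grip 23.8
wrist conf 0.68 n [ 0.022 -0.572  0.82 ] tilt 34.9 disc top ctr [0.543  0.1805 0.1578] rad 0.0804
 handle top ctr [0.5447 0.1286 0.1642] 1439 h 0.035
O [0.5429 0.1851 0.1513]
```

Request:
apply_moves(
  plan=[
    [0.0157,0,0,0,0],
    [0.0157,0,0,0,0],
  ],
)

```text
t: 10.18
tool_pos: [0.5446, 0.1243, 0.3108]
tool_rot: [-2.178, -2.263, 0.0]
contact_force: [-0.1, -0.8, -2.8]
opening: 0.0156
grip_force: 14.1
```

```bash
python3 - <<'E'
exec(open('b.py').read())
E
```

```text
t 10.18 q [ 0.09 -0.03  1.86  0.    1.31  0.05] pos [0.5446 0.1243 0.3108] x [-0.038  0.999  0.   ] y [ 0.999  0.038 -0.001] pinch [0.5445 0.1243 0.1561] F [-0.1 -0.8 -2.8] open 0.0156 grip 14.1
wrist conf 0.58 n [ 0.022 -0.571  0.821] tilt 34.8 disc top ctr [0.543  0.1808 0.1581] rad 0.0804
 handle top ctr [0.5448 0.1292 0.1648] 1376 h 0.035
O [0.5429 0.1854 0.1516]
```

Request:
apply_moves(
  plan=[
    [0.0158,0,0,0,0],
    [0.0158,0,0,0,0],
  ],
)

```text
t: 10.45
tool_pos: [0.5446, 0.1242, 0.3109]
tool_rot: [-2.178, -2.263, 0.0]
contact_force: [-0.4, -1.0, -1.9]
opening: 0.0158
grip_force: 9.3
```

```bash
python3 - <<'E'
exec(open('b.py').read())
E
```

```text
t 10.45 q [ 0.09 -0.03  1.86  0.    1.31  0.05] pos [0.5446 0.1242 0.3109] x [-0.038  0.999  0.   ] y [ 0.999  0.038 -0.   ] pinch [0.5445 0.1243 0.1562] F [-0.4 -1.  -1.9] open 0.0158 grip 9.3
wrist conf 0.76 n [ 0.022 -0.569  0.822] tilt 34.7 disc top ctr [0.5427 0.1809 0.1582] rad 0.0803
 handle top ctr [0.5448 0.1291 0.1648] 1381 h 0.035
O [0.5425 0.1854 0.1516]
```

Request:
apply_moves(
  plan=[
    [0.01585,0,0,0,0],
    [0.01585,0,0,0,0],
  ],
)

```text
t: 10.72
tool_pos: [0.5447, 0.1242, 0.311]
tool_rot: [-2.179, -2.263, -0.0]
contact_force: [-0.2, -1.0, -2.2]
opening: 0.0156
grip_force: 7.0
```

```bash
python3 - <<'E'
exec(open('b.py').read())
E
```

```text
t 10.72 q [ 0.09 -0.03  1.86  0.    1.31  0.05] pos [0.5447 0.1242 0.311 ] x [-0.038  0.999  0.   ] y [ 0.999  0.038 -0.   ] pinch [0.5446 0.1243 0.1563] F [-0.2 -1.  -2.2] open 0.0156 grip 7.0
wrist conf 0.61 n [ 0.022 -0.566  0.824] tilt 34.5 disc top ctr [0.5431 0.1807 0.1579] rad 0.0804
 handle top ctr [0.5449 0.1287 0.1646] 1455 h 0.035
O [0.5429 0.1852 0.1514]
```

It is creeping as intended, so I'll loosen a little more.

Request:
apply_moves(
  plan=[
    [0.0159,0,0,0,0],
    [0.0159,0,0,0,0],
  ],
)

```text
t: 10.98
tool_pos: [0.5447, 0.1243, 0.3112]
tool_rot: [-2.178, -2.263, -0.001]
contact_force: [-0.5, 0.3, -0.8]
opening: 0.016
grip_force: 5.0
```

```bash
python3 - <<'E'
exec(open('b.py').read())
E
```

```text
t 10.98 q [ 0.09 -0.03  1.85  0.    1.31  0.05] pos [0.5447 0.1243 0.3112] x [-0.038  0.999  0.001] y [0.999 0.038 0.   ] pinch [0.5448 0.1245 0.1565] F [-0.5  0.3 -0.8] open 0.016 grip 5.0
wrist conf 0.71 n [ 0.015 -0.349  0.937] tilt 20.5 disc top ctr [0.5429 0.1794 0.1436] rad 0.0807
 handle top ctr [0.5451 0.1285 0.1621] 2149 h 0.0352
O [0.5428 0.1822 0.1361]
```

Tilt is now 20° with the hole 21 mm above the shoulder. I'll follow the arc while it keeps creeping.

Request:
apply_moves(
  plan=[
    [0.0159,0.002,0,0,0],
    [0.0159,0.004,0,0,0],
    [0.0159,0.006,0,0,0],
  ],
)

```text
t: 11.33
tool_pos: [0.5444, 0.1303, 0.311]
tool_rot: [-2.179, -2.263, 0.0]
contact_force: [0.3, 0.5, -1.2]
opening: 0.0159
grip_force: 3.9
```

```bash
python3 - <<'E'
exec(open('b.py').read())
E
```

```text
t 11.33 q [ 0.1  -0.03  1.85  0.    1.31  0.06] pos [0.5444 0.1303 0.311 ] x [-0.038  0.999  0.   ] y [ 0.999  0.038 -0.   ] pinch [0.5444 0.1304 0.1563] F [ 0.3  0.5 -1.2] open 0.0159 grip 3.9
wrist conf 0.87 n [ 0.002 -0.04   0.999] tilt 2.3 disc top ctr [0.5432 0.1802 0.1259] rad 0.0807
 handle top ctr [0.5447 0.1347 0.1594] 2807 h 0.0354
O [0.5432 0.1805 0.1179]
```

Tilt is 2.3° and the underside is about 3 mm above the shoulder. I'll set it down, then open.

Request:
apply_moves(
  plan=[
    [0.0159,0.001,0,0.001,0],
    [0.0159,0.002,0,0.0025,0],
    [0.0159,0.002,0,0.0035,0],
    [0.0159,0.002,0,0.0035,0],
    [0.0165,0.002,0,0.0035,0],
    [0.018,0.002,0,0.0035,0],
    [0.022,0.002,0,0.0035,0],
    [0.03,0.002,0,0.0035,0],
    [0.045,0.002,0,0.0035,0],
    [0.045,0.002,0,0.0035,0],
  ],
)

```text
t: 12.27
tool_pos: [0.5444, 0.1322, 0.3074]
tool_rot: [-2.179, -2.263, 0.0]
contact_force: [-0.0, 0.5, -0.2]
opening: 0.0451
grip_force: 0.0
```

```bash
python3 - <<'E'
exec(open('b.py').read())
cv2.imwrite("pics/f.png",p["img"])
E
```

```text
t 12.27 q [ 0.11 -0.02  1.85  0.    1.31  0.07] pos [0.5444 0.1322 0.3074] x [-0.038  0.999  0.   ] y [ 0.999  0.038 -0.   ] pinch [0.5443 0.1322 0.1527] F [-0.   0.5 -0.2] open 0.0451 grip 0.0
wrist conf 0.83 n [-0.  0.  1.] tilt 0.0 disc top ctr [0.5431 0.1809 0.1225] rad 0.0805
 handle top ctr [0.545  0.1366 0.1579] 3092 h 0.0353
O [0.5431 0.1809 0.1145]
```

View pics/f.png

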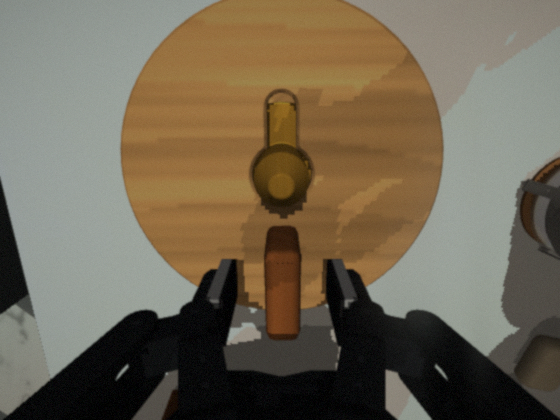

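The tray lies level on the shoulder with the pin through the wide hole at about (282,178), and the fingers are clear of the handle. Retreating upward and handing in.

Request:
apply_moves(
  plan=[
    [0.045,0,0,-0.02,0],
    [0.045,0,0,-0.05,0],
    [0.045,0,0,-0.08,0],
    [0.045,0,0,-0.11,0],
    [0.045,0,0,-0.11,0],
    [0.045,0,0,-0.11,0],
  ],
)

```text
t: 12.87
tool_pos: [0.5448, 0.1322, 0.4204]
tool_rot: [2.176, 2.261, 0.006]
contact_force: [0.8, 0.3, -0.4]
opening: 0.0451
grip_force: 0.0
```

```bash
python3 - <<'E'
exec(open('b.py').read())
ok=n[2]>.9976 and abs(C[2]-.123)<.004
print(ok)
if ok: print(ctrl.finish_job())
E
```

```text
t 12.87 q [ 0.11 -0.11  1.75  0.    1.5   0.07] pos [0.5448 0.1322 0.4204] x [-0.038  0.999  0.   ] y [0.999 0.038 0.005] pinch [0.5457 0.1323 0.2657] F [ 0.8  0.3 -0.4] open 0.0451 grip 0.0
wrist conf 0.76 n [-0.  0.  1.] tilt 0.0 disc top ctr [0.5433 0.1807 0.1226] rad 0.0804
 handle top ctr [0.5451 0.1352 0.1579] 1046 h 0.0353
O [0.5433 0.1807 0.1146]
True
the job is handed in; nothing more can be done
None
```

The tray is on the post's shoulder, measured level, handle side up, with the pin through the wide hole about 3 mm off centre; the job was handed in at about 13 s, but no verdict came back.

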